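Move the battery packs from the guarded charger to the dock

TASK

Swing the charger's guard flap up until it leans back on its stop, swing the prop stay up to its stop and let the flap down onto it, so that it stands there by itself before anything is taken out. With the flap on its stay, lift every battery pack out and press it down into a free bay of the white dock, lengthwise between the two orange latches, until it snaps down flat and home, then stop pushing (80 N is far too much). Only when all are home, lean the flap back again, fold the stay right down and swing the flap shut; the packs stay in the dock.

Things in the scene. Friction and masses are not known exactly. Their poses are not given: they have to be found in the camera images.
- charger: Grey battery charger, an open-topped box 142 (x) x 184 (y) x 82 mm (front wall 52 mm), fixed, under a yellow-framed clear guard flap. Origin: on its underside, midway across, 66 mm behind its front face; x points to the hinge at its back, y to its left. Floor inside at 12 mm; three pack bays side by side along y, 44 mm apart, 16 mm in front of the origin, the middle one 10 mm right of it.
- guard_flap (a joint): Angle of the guard flap: 0 shut (level), grows as its front edge is raised and swings back, stop at 1.72 (leaning back 9 degrees beyond upright, where it stays by its own weight). Below 1.57 it falls forward unless the stay holds it. With the stay at its stop and the flap let down on it from behind, it rests at about 1.43. The flap (132 mm long, 184 wide, 0.3 kg) turns freely.
- guard_flap_hinge (a point): Hinge axis of the flap, at the middle of its width, 85 mm above the worktop at the back of the charger (72 mm behind its origin); the axis runs along the charger's y.
- flap_handle (a point): Middle of the flap's black handle bar: 10 mm in diameter, along the charger's y, 54 mm clear between its two end arms, 27 mm clear of the flap's front edge, in the flap's plane (in front of it when shut, above it when open), 164 mm from the hinge axis. It can be pinched from above with one finger in front of it and one behind, and turns between the pads as the flap swings.
- prop_stay (a joint): Angle of the steel prop stay on the left (+y) side of the charger: 0 folded down (level, pointing backward from its pivot at the front); grows as it swings up; stop at 0.687 (set). It stays where it is left (1 N at its knob moves it). Its end pin (140 mm from the pivot) catches a notched ear on the flap's left edge when the flap is then let forward onto it. Set it while the flap leans back.
- prop_stay_hinge (a point): Pivot axis of the stay, level with its knob's middle along y: 75 mm above the worktop, 50 mm in front of the charger's origin; the axis runs along the charger's y.
- stay_knob (a point): Middle of the stay's red round knob: a bar 14 mm in diameter and 34 mm long along the charger's y, sticking out to the left of the stay, its axis 55 mm from the stay's pivot. The middle is 42 mm outside the charger's left wall. It can be pinched from above (fingers in front of and behind it) and carried round the arc.
- dock: White battery dock, a loose plate 116 (x) x 150 (y) x 14 mm, 1.5 kg, on the worktop. Origin: centre of its underside. Three bays lie side by side along its y, 44 mm apart; packs lie in them along its x. At both ends of each bay (at x = +-42.5 mm) stands an orange spring latch, 40 mm high from the worktop; it gives way outward.
- pack0_center (a point): Battery pack 0 (absent in some starts), in the right (-y) bay of the charger: grey body 76 (x) x 26 (y) x 30 mm high with a black snap bead across each end (82 mm over the beads), on it a black upright grip rib 56 (x) x 12 (y) mm, from 28 to 64 mm above the pack's underside; about 0.16 kg. Point: centre, 32 mm above its underside; z up, x along its length. Turns end for end alike. Pinch the rib.
- pack1_center (a point): Battery pack 1 (absent in some starts), in the middle bay of the charger: grey body 76 (x) x 26 (y) x 30 mm high with a black snap bead across each end (82 mm over the beads), on it a black upright grip rib 56 (x) x 12 (y) mm, from 28 to 64 mm above the pack's underside; about 0.16 kg. Point: centre, 32 mm above its underside; z up, x along its length. Turns end for end alike. Pinch the rib.
- pack2_center (a point): Battery pack 2 (absent in some starts), in the left (+y) bay of the charger: grey body 76 (x) x 26 (y) x 30 mm high with a black snap bead across each end (82 mm over the beads), on it a black upright grip rib 56 (x) x 12 (y) mm, from 28 to 64 mm above the pack's underside; about 0.16 kg. Point: centre, 32 mm above its underside; z up, x along its length. Turns end for end alike. Pinch the rib.
- dock_bay0 (a point): Where a pack's centre lies when snapped home in the right (-y) bay of the dock: 46 mm above the worktop (the pack's underside on the dock plate, 14 mm up). Axes as the dock's. Coming down, the beads meet the latches when the pack is about 11 mm too high; the resistance peaks at about 8 to 15 N, then the pack drops home and is held.
- dock_bay1 (a point): Where a pack's centre lies when snapped home in the middle bay of the dock: 46 mm above the worktop (the pack's underside on the dock plate, 14 mm up). Axes as the dock's. Coming down, the beads meet the latches when the pack is about 11 mm too high; the resistance peaks at about 8 to 15 N, then the pack drops home and is held.
- dock_bay2 (a point): Where a pack's centre lies when snapped home in the left (+y) bay of the dock: 46 mm above the worktop (the pack's underside on the dock plate, 14 mm up). Axes as the dock's. Coming down, the beads meet the latches when the pack is about 11 mm too high; the resistance peaks at about 8 to 15 N, then the pack drops home and is held.

How it is judged:
By the outcome, as a careful person would: the job done as asked, in the order asked, and still so for the second after the job is handed in, with the robot touching nothing.
Of pack0, pack1, pack2 only 2 to 3 are there at a start; the rules pass over those that are not, and their reading is None.
At some moment in a run one of dock may be knocked a few centimetres aside while the robot is not near it.
It also fails if it takes over 210 s, if anything falls off the work surface, if the arm or the gripper's body presses on something with over 40 N, if the wrist force passes 120 N, or if a joint passes its speed limit or range.

ROBOT

A 6-joint arm with a two-finger parallel gripper is mounted at the origin on the work surface; the furniture and walls round the work are solid. World frame = base frame: x ahead of the robot, y to its left, z up, the work surface at z = 0. Lengths are in mm, angles in rad, forces in N, time in s.
With the tool pointing down it reaches from about 350 to 800 mm from the base axis. Payload 7.3 kg.
Tool frame: the origin (TCP) lies on the mounting face of the last link; the fingertips stand 173 mm ahead of it and the grasp point (between the pads) lies 155 mm ahead of it (r.tcp_to_grasp is the distance from the TCP to the grasp point, in mm); z points along the fingers, y is the line along which they close (so a half turn about z gives the same grasp; the last joint's range is limited). The gripper opens to 85 mm and grips with 20 to 120 N. Pads are 22 mm wide; open, the fingers measure 114 mm over their backs; the gripper's body (76 mm by 85 mm) begins 54 mm behind the grasp point. The pads swing forward as they close: fully open they stand 13 mm farther back than shut.
Start: joints at [-1.348, 0.342, 1.524, -0, 1.275, -0.146], TCP at [189.28, -489.695, 404.722] pointing down, gripper open.
Joint ranges: [-2.53, 2.53], [-0.77, 2.02], [0.04, 2.7], [-1, 4.14], [0.28, 2.66], [-3.11, 3.11]. Speed limits (rad/s): [2.57, 2.57, 3.14, 3.14, 3.14, 3.14].

INTERFACE

Orientations are given as a unit quaternion [w, x, y, z].
In Python, from plant import r gives the robot as it stands.
- The arm moves only by the tool arm_command, never from a script. Its argument "targets" is one flat list of numbers, 7 for each row, row after row: the shift along the world's x, y, z in cm, then the turn, a rotation vector about the world's x, y, z in degrees, then the finger opening in cm, from 0 to 8.54. A call has 1 to 12 rows; each row shifts and turns the commanded pose from where the row before left it; what a row does not reach is not made up. A row lasts 1/8 s, in which the tool goes at most 62.5 mm and 10.7 degrees, less where a joint would pass 70% of its speed; a pose out of reach is approached as far as the arm can. A call with a gripper value outside its range is refused whole. The fingers move at their own pace and stop on an object; "squeeze" is the grip in N (left out, the last holds). Time passes only in rows, so rows that do not move let the fingers close. It gives the time, the measured TCP pose, the force, the opening and the grip force at its end, in the units of the state.
- r.read_state(): the state, without advancing time (a new reading comes with each control period).
- r.grab_frame(name): name is "scene" or "top" or "wrist"; returns (picture, depth): 480x640x3 uint8, blue, green, red; 480x640 float32, mm along the optical axis (not along the pixel's ray), 0 where there is no reading.
- r.get_calibration(name): a dict with "fovy" (degrees; the focal length in pixels is half the picture's height over the tangent of half this angle, whatever the lens; pixels are square), "cx", "cy" (the principal point, pixels), "rvec" (rotation vector, rad) and "tvec" (3), from world to camera coordinates, as OpenCV has them. Camera axes: x right, y down, z forward; pixel columns grow to the right and rows downward; lengths in mm; the calibration is good to about 2 mm. A picture is of the moment at which its call begins: read the wrist's pose just before it. get_calibration takes no time and is no camera call; for the wrist camera it gives the pose at the moment of the call.
- r.close_job(): hands the job in; it is judged then, once.
The state is a dict: "time": time; "q": joint angles; "qvel": joint speeds; "joint_efforts": joint torques, N m; "tcp_pos": TCP position; "ee_rot": TCP orientation; "wrist_force": force on the tool from outside, world axes, zero at the start; "moment": the same for the moment, N m; "gripper_width": opening from 0.0 (shut) to 1.0 (fully open); "gripper_force": force on a finger pad.
Only numpy, scipy, OpenCV 4.12 (cv2) and the standard library are available. Lean on these libraries where they do the work, as an engineer would, in place of code of your own. Each camera call takes 0.05 s, during which the arm holds its last target. There are 200 camera calls.

## Working session

There is one attempt and no reset: what is moved stays moved. The work goes in short steps, Python scripts to look and compute and a tool call to move; the robot and the scene stay as the last step left them, time stands still between calls to the robot, and variables do not carry over. Pictures are saved under pics/ and viewed, at most 14 in all, crops included, and the job is handed in when it is done.

Besides the shell and the picture viewer there is one more tool, called after "Request:" as a command line: name --argument value ..., lists and objects as JSON in quotes. arm_command: Moves the arm, as the interface text tells. Its arguments: {"type":"object","properties":{"targets":{"type":"array","items":{"type":"number"}},"squeeze":{"type":"number"}},"required":["targets"]}

```bash
mkdir -p pics; ls; cat > h.py <<'E'
import numpy as np, cv2
from plant import r
from scipy.spatial.transform import Rotation as R
def cal(n):
    c=r.get_calibration(n); f=240/np.tan(np.radians(c["fovy"])/2)
    Rm=cv2.Rodrigues(np.array(c["rvec"],float))[0]; return f,c["cx"],c["cy"],Rm,np.array(c["tvec"],float).ravel()
def world(c,u,v,d):
    f,cx,cy,Rm,t=c; u=np.asarray(u,float);v=np.asarray(v,float);d=np.asarray(d,float)
    p=np.stack([(u-cx)/f*d,(v-cy)/f*d,d],-1); return (p-t)@Rm
def plane(c,u,v,z):
    f,cx,cy,Rm,t=c; o=-Rm.T@t; d=Rm.T@np.array([(u-cx)/f,(v-cy)/f,1]); return o+d*(z-o[2])/d[2]
def proj(c,P):
    f,cx,cy,Rm,t=c; p=np.asarray(P,float)@Rm.T+t; return np.stack([p[...,0]/p[...,2]*f+cx,p[...,1]/p[...,2]*f+cy],-1)
E
python3 - <<'E'
from h import *
s=r.read_state(); print(s["time"],s["tcp_pos"],s["ee_rot"])
for n in("scene","top"):
    im,d=r.grab_frame(n); cv2.imwrite(f"pics/{n}0.png",im); np.save(f"{n}0.npy",d); c=cal(n); print(n,c[0],-c[3].T@c[4])
E
```

```text
pics
0.0 [ 189.27155078 -489.5575954   404.03718278] [-7.57718572e-04  9.83045346e-01  1.83361046e-01 -2.02860282e-05]
scene 552.2044704894424 [-196.87358537 -591.24298313  494.15275703]
top 479.244364664049 [ 278.47660366 -165.60284405  931.51196146]
```

View pics/scene0.png

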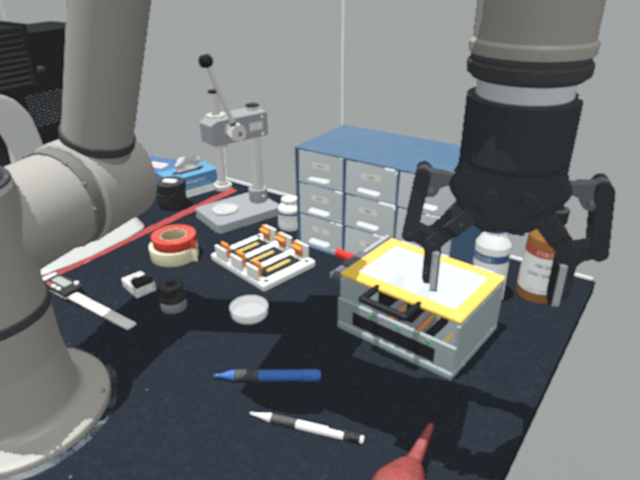

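View pics/top0.png

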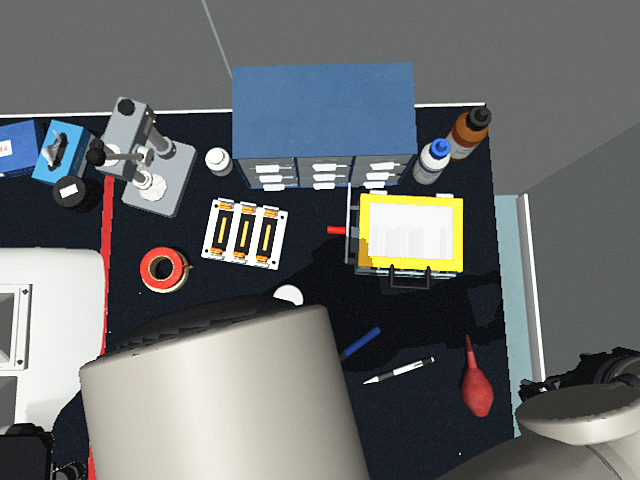

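The scene view shows the charger at right with yellow flap (420,280), and the dock (262,255). The top view shows the flap (412,232), handle (410,278), red knob (337,230) and dock (245,234).

```bash
cat >> h.py <<'E'
def mask(im,lo,hi,roi):
    m=cv2.inRange(cv2.cvtColor(im,cv2.COLOR_BGR2HSV),np.array(lo),np.array(hi)); z=np.zeros_like(m); a,b,c,d=roi; z[b:d,a:c]=m[b:d,a:c]; return z
def rect(pts):
    (c,(w,h),a)=cv2.minAreaRect(pts.astype(np.float32)); return np.array(c),w,h,a
def dock(im,c,roi=(180,150,340,320)):
    """orange latches -> centre, yaw (dock x direction) ; latch tops at z 40"""
    m=mask(im,(5,150,150),(20,255,255),roi)
    n,l,st,ce=cv2.connectedComponentsWithStats(m)
    return [(st[i][4],ce[i].round(1),plane(c,*ce[i],38)[:2].round(1)) for i in range(1,n) if st[i][4]>15]
E
python3 - <<'E'
from h import *
im=cv2.imread("pics/top0.png"); d=np.load("top0.npy"); c=cal("top")
m=mask(im,(20,120,120),(35,255,255),(340,180,480,285)); v,u=np.nonzero(m)
P=world(c,u,v,d[v,u]); print("flap z",np.percentile(P[:,2],[5,50,95]),rect(P[:,:2]))
P2=np.array([plane(c,a,b,86) for a,b in zip(u,v)]); print(rect(P2[:,:2]))
m=mask(im,(0,150,120),(6,255,255),(320,215,350,245)); v,u=np.nonzero(m); P=world(c,u,v,d[v,u])
print("knob",P.min(0),P.max(0),np.median(P,0))
m=mask(im,(0,0,0),(180,255,60),(385,270,435,292)); m&=((d>820)*(d<870)*255).astype(np.uint8); v,u=np.nonzero(m);P=world(c,u,v,d[v,u])
print("handle",len(u),P.min(0),P.max(0))
for x in dock(im,c):print(x)
hsv=cv2.cvtColor(im,cv2.COLOR_BGR2HSV); m=mask(im,(0,0,150),(180,40,255),(195,190,295,275)); v,u=np.nonzero(m);P=world(c,u,v,d[v,u]); k=(P[:,2]<25);print("dock plate",np.median(P[k,2]),rect(P[k,:2]))
E
```

```text
flap z [86.53176901 89.68988872 92.18590632] (array([ 387.953125  , -311.12670898]), 273.5390930175781, 240.46958923339844, 85.63501739501953)
(array([ 417.05075073, -331.58642578]), 184.98696899414062, 133.3604736328125, 85.49210357666016)
knob [ 278.47660366 -215.48328627   -2.06028444] [ 446.77798607 -165.60284405  931.51196146] [ 424.51282624 -198.88025111   79.63450422]
handle 313 [ 312.05228965 -361.77790389   85.95911528] [ 348.84153915 -286.17019703   96.34301372]
(np.int32(23), array([226.3, 206.2]), array([483.4,   7.1]))
(np.int32(28), array([247.5, 210.1]), array([474.7, -33.2]))
(np.int32(26), array([270.2, 213. ]), array([467.8, -76.4]))
(np.int32(36), array([215.9, 249.7]), array([400.3,  26.3]))
(np.int32(36), array([238.7, 253.3]), array([392.2, -16.5]))
(np.int32(35), array([261.3, 257.2]), array([383.7, -58.9]))
dock plate 11.33199881764503 (array([452.55004883, -25.68965149]), 150.49105834960938, 154.11212158203125, 78.83993530273438)
```

```bash
cat >> h.py <<'E'
def fr(o,yaw):
    a=np.radians(yaw); M=np.array([[np.cos(a),-np.sin(a),0],[np.sin(a),np.cos(a),0],[0,0,1]])
    return lambda x,y,z:M@np.array([x,y,z])+np.array([o[0],o[1],0])
CH=fr((411,-331.1),-4.5)
def handle(t): return CH(72-164*np.cos(t),0,85+164*np.sin(t))
def knob(t): return CH(-50+55*np.cos(t),134,75+55*np.sin(t))
def go(g,yaw=None,off=155):
    """shift (cm) and turn (deg) needed to bring vertical tool's grasp point to g, tool y at yaw mod 180"""
    s=r.read_state(); q=s["ee_rot"]; M=R.from_quat([q[1],q[2],q[3],q[0]]).as_matrix()
    d=(np.array(g)+[0,0,off]-s["tcp_pos"])/10; a=np.degrees(np.arctan2(M[1,1],M[0,1])); 
    print("shift",d.round(2),"yaw",a.round(2), "turn",None if yaw is None else ((yaw-a+90)%180-90).round(2),"tilt",M[:,2].round(4),"q6",s["q"][5].round(2),"t",s["time"])
E
python3 - <<'E'
from h import *
d=np.load("top0.npy"); c=cal("top")
for u,v in[(430,80),(430,160),(300,100),(300,150),(380,150),(380,170),(400,185),(380,184),(430,146),(465,120)]: print(u,v,world(c,u,v,d[v,u]).round())
go(handle(0)+[0,0,100],-4.5)
for t in(0,1.72): print(handle(t))
E
```

```text
430 80 [ 697. -381.  103.]
430 160 [ 543. -371.  103.]
300 100 [ 625. -143.  187.]
300 150 [ 538. -141.  189.]
380 150 [ 534. -270.  191.]
380 170 [ 527. -280.  105.]
400 185 [ 526. -333.   -2.]
380 184 [ 524. -290.   20.]
430 146 [ 561. -366.  128.]
465 120 [ 610. -433.  121.]
shift [13.   16.57 -6.41] yaw -68.87 turn 64.37 tilt [-3.0e-04  1.3e-03 -1.0e+00] q6 -0.15 t 0.1
[ 319.2836053  -323.88176319   85.        ]
[ 507.08161143 -338.66178681  247.17792162]
```

Request:
arm_command --targets '[1.86,2.37,-0.91,0,0,9.2,2.2,1.86,2.37,-0.91,0,0,9.2,2.2,1.86,2.37,-0.91,0,0,9.2,2.2,1.86,2.37,-0.91,0,0,9.2,2.2,1.86,2.37,-0.91,0,0,9.2,2.2,1.86,2.37,-0.91,0,0,9.2,2.2,1.86,2.35,-0.94,0,0,9.2,2.2,0,0,0,0,0,0,2.2,0,0,0,0,0,0,2.2]' --squeeze 20

```text
time: 1.23
tcp_pos: [319.4, -324.4, 340.9]
ee_rot: [0.0, 0.735, 0.678, -0.0]
wrist_force: [-1.0, -0.1, 0.1]
gripper_width: 0.262
gripper_force: 0.0
```

```bash
python3 - <<'E'
from h import *
go(handle(0)+[0,0,6],-4.5)
s=r.read_state();print(s["gripper_width"],s["wrist_force"])
c=cal("wrist"); im,d=r.grab_frame("wrist"); cv2.imwrite("pics/w1.png",im); np.save("w1.npy",d)
for y in(-27,27): print(proj(c,CH(-92,y,85)))
print(proj(c,CH(-16,-54,76)),proj(c,CH(-16,-10,76)),proj(c,CH(-16,34,76)))
E
```

```text
shift [-0.01  0.05 -9.49] yaw -4.57 turn 0.07 tilt [ 0.e+00 -5.e-04 -1.e+00] q6 -0.88 t 1.225
0.26241469062610495 [-1.04613363 -0.05686144  0.10728941]
[310.92413123 287.92005089]
[310.76200116 199.54517193]
[429.48325367 320.56246289] [435.59461092 255.95149492] [442.38421364 184.16992729]
```

View pics/w1.png

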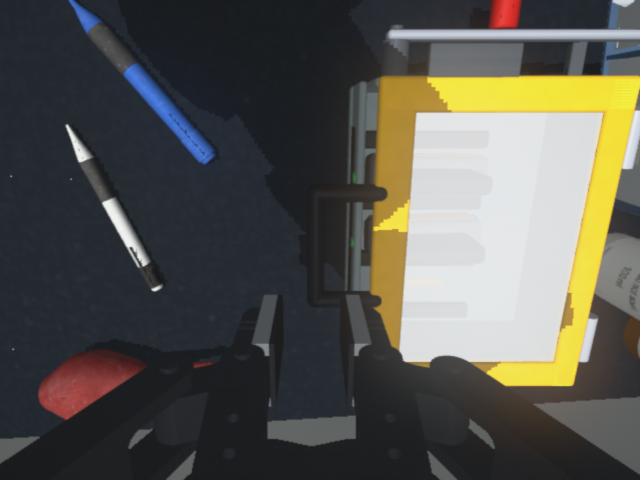

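Wrist view: handle bar at u≈317, v 195–300, fingers centred at u≈311; so about +3 mm in x.

Request:
arm_command --targets '[0.3,0,-3,0,0,0,2.4,0,0,-3.5,0,0,0,2.4,0,0,-2,0,0,0,2.4,0,0,-1,0,0,0,2.4,0,0,0,0,0,0,2.4]'

```text
time: 1.9
tcp_pos: [322.2, -324.5, 245.6]
ee_rot: [-0.0, 0.735, 0.678, 0.0]
wrist_force: [-0.2, 0.4, 0.7]
gripper_width: 0.282
gripper_force: 0.0
```

Request:
arm_command --targets '[0,0,0,0,0,0,0.8,0,0,0,0,0,0,0.8,0,0,0,0,0,0,0.8]' --squeeze 20

```text
time: 2.28
tcp_pos: [321.9, -324.3, 246.5]
ee_rot: [0.0, 0.734, 0.679, -0.001]
wrist_force: [-5.9, -3.1, -0.4]
gripper_width: 0.107
gripper_force: 19.5
```

```bash
python3 - <<'E'
from h import *
go(handle(0),-4.5); p=handle(0);old=p
for t in np.linspace(0,1.72,17)[1:]: n=handle(t); print(t.round(2),((n-old)/10).round(2)); old=n
s=r.read_state();print(s["wrist_force"],s["gripper_width"],s["gripper_force"])
im,d=r.grab_frame("scene"); cv2.imwrite("pics/s1.png",im[200:400,280:560])
E
```

```text
shift [-0.26  0.05 -0.65] yaw -4.45 turn -0.05 tilt [-8.0e-04 -1.2e-03 -1.0e+00] q6 -0.88 t 2.275
0.11 [ 0.09 -0.01  1.76]
0.22 [ 0.28 -0.02  1.74]
0.32 [ 0.47 -0.04  1.7 ]
0.43 [ 0.65 -0.05  1.64]
0.54 [ 0.82 -0.06  1.56]
0.64 [ 0.98 -0.08  1.46]
0.75 [ 1.13 -0.09  1.35]
0.86 [ 1.27 -0.1   1.22]
0.97 [ 1.39 -0.11  1.08]
1.08 [ 1.5  -0.12  0.92]
1.18 [ 1.59 -0.12  0.75]
1.29 [ 1.66 -0.13  0.58]
1.4 [ 1.71 -0.13  0.4 ]
1.5 [ 1.74 -0.14  0.21]
1.61 [ 1.76 -0.14  0.02]
1.72 [ 1.75 -0.14 -0.17]
[-5.94801977 -3.13311947 -0.38973561] 0.10671465354351786 19.511265456676483
```

View pics/s1.png

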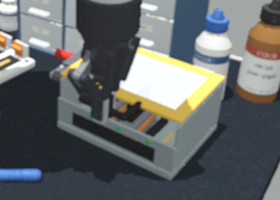

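Request:
arm_command --targets '[0.1,0,1.75,0,0,0,0.8,0.28,-0.02,1.75,0,0,0,0.8,0.47,-0.04,1.7,0,0,0,0.8,0.65,-0.05,1.65,0,0,0,0.8,0.82,-0.06,1.55,0,0,0,0.8,0.98,-0.08,1.45,0,0,0,0.8,1.13,-0.09,1.35,0,0,0,0.8,1.27,-0.1,1.22,0,0,0,0.8]'

```text
time: 3.32
tcp_pos: [378.9, -328.7, 371.7]
ee_rot: [0.0, 0.734, 0.679, -0.001]
wrist_force: [-4.5, -2.0, 1.5]
gripper_width: 0.105
gripper_force: 19.6
```

```bash
python3 - <<'E'
from h import *
go(handle(1.72*8/16)+[2.5,0,6.5],-4.5)
s=r.read_state();print(s["wrist_force"],s["moment"],s["gripper_width"])
E
```

```text
shift [-0.03  0.03 -0.09] yaw -4.48 turn -0.02 tilt [-0.0014 -0.0022 -1.    ] q6 -0.79 t 3.325
[-4.51122384 -1.96733183  1.50283326] [-0.36611768  0.86787389  0.0064855 ] 0.10530297890453302
```

Request:
arm_command --targets '[1.39,-0.11,1.08,0,0,0,0.8,1.5,-0.12,0.92,0,0,0,0.8,1.59,-0.12,0.75,0,0,0,0.8,1.66,-0.13,0.58,0,0,0,0.8,1.71,-0.13,0.4,0,0,0,0.8,1.74,-0.14,0.21,0,0,0,0.8,1.76,-0.14,0.02,0,0,0,0.8,1.3,-0.1,-0.12,0,0,0,0.8,0,0,0,0,0,0,0.8]'

```text
time: 4.45
tcp_pos: [506.5, -338.5, 409.3]
ee_rot: [0.002, 0.734, 0.679, 0.0]
wrist_force: [0.0, -2.1, 3.9]
gripper_width: 0.102
gripper_force: 20.6
```

```bash
python3 - <<'E'
from h import *
go(handle(1.72)+[2.5,0,6.5],-4.5)
s=r.read_state();print(s["wrist_force"],s["moment"],s["gripper_width"])
E
```

```text
shift [ 0.31 -0.02 -0.06] yaw -4.44 turn -0.06 tilt [ 0.0021 -0.0021 -1.    ] q6 -0.64 t 4.45
[ 0.04348742 -2.08206751  3.89204856] [-0.35508515  0.05858005 -0.01507971] 0.1020136940139139
```

Request:
arm_command --targets '[0,0,0,0,0,0,2.4,0,0,0,0,0,0,2.4,0,0,3,0,0,0,2.4,0,0,3,0,0,0,2.4,-2,4,0,0,0,0,4,-2,4,0,0,0,0,4,-2,4,-3,0,0,0,4,-2,2.4,-5,0,0,0,4,0,0,-5,0,0,0,4,0,0,-1,0,0,0,4,0,0,0,0,0,0,4,0,0,0,0,0,0,4]'

```text
time: 5.95
tcp_pos: [426.6, -194.9, 330.0]
ee_rot: [0.002, 0.734, 0.679, 0.0]
wrist_force: [0.8, -0.6, 0.5]
gripper_width: 0.465
gripper_force: 0.0
```

```bash
python3 - <<'E'
from h import *
go(knob(0)+[0,3,0],-4.5)
c=cal("wrist"); im,d=r.grab_frame("wrist"); cv2.imwrite("pics/w2.png",im)
m=mask(im,(0,150,90),(6,255,255),(150,50,500,400)); n,l,st,ce=cv2.connectedComponentsWithStats(m)
for i in range(1,n):
    if st[i][4]>100: print(st[i],ce[i],plane(c,*ce[i],79))
print(proj(c,knob(0)))
im,d=r.grab_frame("top"); cv2.imwrite("pics/t2.png",im[100:340,180:500])
E
```

```text
shift [ -0.01   0.   -10.  ] yaw -4.49 turn -0.01 tilt [ 0.0027 -0.0018 -1.    ] q6 -0.51 t 5.95
[ 303  229   24   57 1249] [314.28742994 255.84707766] [ 428.82775167 -199.64246338   79.        ]
[309.98512497 251.00619524]
```

View pics/w2.png

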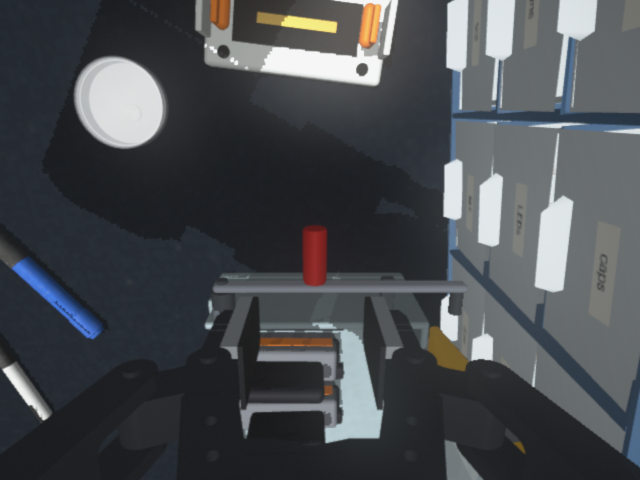

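View pics/t2.png

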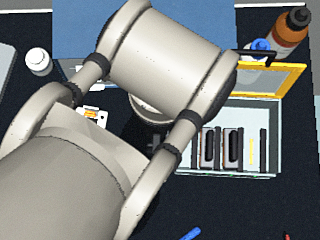

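Flap leans back at its stop; the two packs are in the middle and left bays, right bay empty. Knob is 2 mm farther in x than modelled.

Request:
arm_command --targets '[0.2,0,-4,0,0,0,4,0,0,-4,0,0,0,4,0,0,-2,0,0,0,4,0,0,0,0,0,0,1.2,0,0,0,0,0,0,1.2,0,0,0,0,0,0,1.2,0,0,0,0,0,0,1.2]' --squeeze 20

```text
time: 6.92
tcp_pos: [428.7, -194.5, 229.4]
ee_rot: [0.002, 0.734, 0.679, 0.001]
wrist_force: [4.1, 2.1, 0.9]
gripper_width: 0.155
gripper_force: 20.1
```

```bash
sed -i 's/CH=fr((411,-331.1),-4.5)/CH=fr((413,-332),-4.5)/' h.py; python3 - <<'E'
from h import *
s=r.read_state();print(s["wrist_force"],s["gripper_width"]*85.4,s["gripper_force"]); go(knob(0),-4.5)
old=knob(0)
for t in np.linspace(0,.687,5)[1:]: n=knob(t); print(((n-old)/10).round(2)); old=n
E
```

```text
[4.138776   2.12333811 0.89101336] 13.21811358600688 20.063467025756836
shift [-0.02 -0.43  0.06] yaw -4.47 turn -0.03 tilt [ 0.0031 -0.0016 -1.    ] q6 -0.51 t 6.925
[-0.08  0.01  0.94]
[-0.24  0.02  0.91]
[-0.39  0.03  0.86]
[-0.53  0.04  0.78]
```

Request:
arm_command --targets '[-0.08,0.01,0.94,0,0,0,1.2,-0.24,0.02,0.91,0,0,0,1.2,-0.39,0.03,0.86,0,0,0,1.2,-0.53,0.04,0.78,0,0,0,1.2,0,0,0,0,0,0,1.2,0,0,0,0,0,0,1.2]'

```text
time: 7.68
tcp_pos: [417.3, -193.5, 265.3]
ee_rot: [0.004, 0.734, 0.679, 0.002]
wrist_force: [11.1, 5.5, 6.8]
gripper_width: 0.154
gripper_force: 20.1
```

```bash
python3 - <<'E'
from h import *
s=r.read_state();print(s["wrist_force"],s["gripper_width"]*85.4,s["gripper_force"]); go(knob(.687),-4.5)
E
```

```text
[11.13595317  5.48874303  6.78704106] 13.163024109555906 20.141659677028656
shift [-0.13 -0.43 -0.04] yaw -4.5 turn 0.0 tilt [ 0.0077 -0.0027 -1.    ] q6 -0.52 t 7.675
```

Request:
arm_command --targets '[0.05,0,0.3,0,0,0,1.2,0,0,0,0,0,0,1.2]'

```text
time: 7.92
tcp_pos: [416.8, -193.5, 267.3]
ee_rot: [0.002, 0.734, 0.679, 0.001]
wrist_force: [6.3, 1.8, 2.3]
gripper_width: 0.155
gripper_force: 20.1
```

```bash
python3 - <<'E'
from h import *
im,d=r.grab_frame("scene"); cv2.imwrite("pics/s3.png",cv2.resize(im[150:400,280:560],None,fx=2,fy=2))
E
```

```text
(no output)
```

View pics/s3.png

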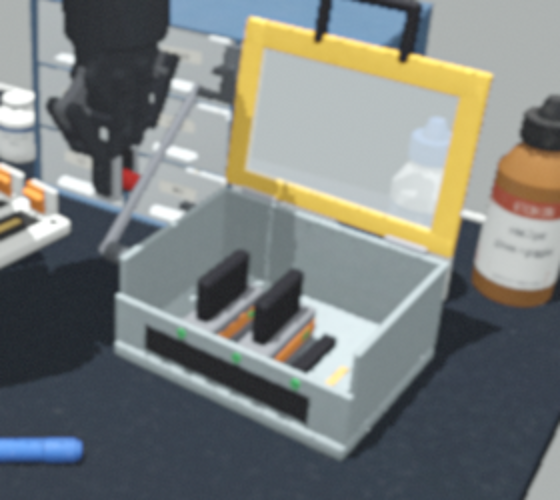

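Request:
arm_command --targets '[-0.1,0,0.3,0,0,0,1.2,0,0,0,0,0,0,1.2]'

```text
time: 8.22
tcp_pos: [415.9, -193.5, 269.0]
ee_rot: [0.001, 0.734, 0.679, 0.001]
wrist_force: [10.7, -0.4, -10.7]
gripper_width: 0.151
gripper_force: 20.8
```

```bash
python3 - <<'E'
from h import *
c=cal("scene"); im,d=r.grab_frame("scene")
# stay end tip seen in scene: compare predicted pixels at stop and slightly below
for t in (.55,.62,.687,.75): print(t, proj(c,np.array([CH(-50+140*np.cos(t),112,75+140*np.sin(t)),CH(-50,112,75)])).round(1).tolist())
crop=im[150:290,320:400]; cv2.imwrite("pics/s4.png",cv2.resize(crop,None,fx=4,fy=4))
E
```

```text
0.55 [[381.6, 201.6], [333.4, 274.6]]
0.62 [[379.8, 197.8], [333.4, 274.6]]
0.687 [[377.9, 194.5], [333.4, 274.6]]
0.75 [[375.9, 191.6], [333.4, 274.6]]
```

View pics/s4.png

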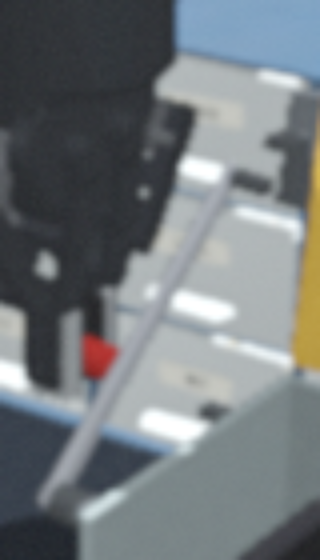

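Request:
arm_command --targets '[0,0,-0.3,0,0,0,4,0,0,0,0,0,0,4,0,0,4,0,0,0,4,0,0,5,0,0,0,4,0,0,5,0,0,0,3,0,0,6,0,0,0,2.4,3.1,-4.9,0,0,0,0,2.4,3.1,-4.9,0,0,0,0,2.4,3.1,-4.8,0,0,0,0,2.4,0,0,0,0,0,0,2.4,0,0,0,0,0,0,2.4]'

```text
time: 9.65
tcp_pos: [507.7, -339.1, 465.7]
ee_rot: [-0.001, 0.734, 0.679, -0.0]
wrist_force: [0.2, 0.4, 0.4]
gripper_width: 0.274
gripper_force: 0.0
```

```bash
python3 - <<'E'
from h import *
go(handle(1.72)+[0,0,6],-4.5)
c=cal("wrist"); im,d=r.grab_frame("wrist"); cv2.imwrite("pics/w3.png",im)
print(proj(c,handle(1.72)),proj(c,CH(72-164*np.cos(1.72),27,247)))
E
```

```text
shift [ 0.14 -0.04 -5.75] yaw -4.49 turn -0.01 tilt [-0.0015  0.0012 -1.    ] q6 -0.64 t 9.65
[314.71580612 271.2081409 ] [314.85210638 218.18932732]
```

View pics/w3.png

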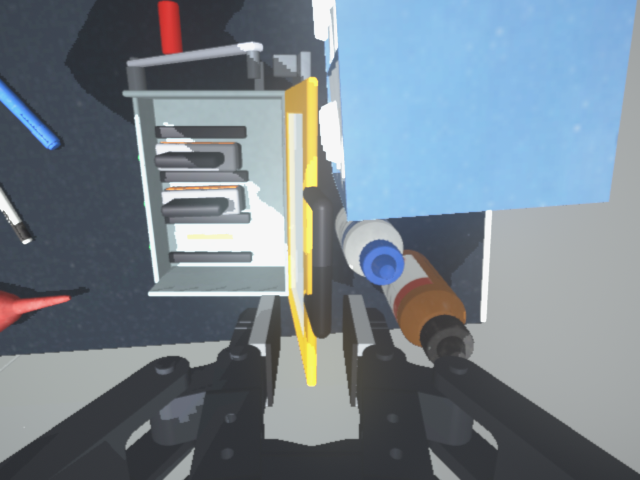

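Wrist view: two packs (left, middle bays), right bay empty; handle bar at u≈321 vs fingers 311, so shift +4.5 mm in x.

Request:
arm_command --targets '[0.45,0,-2,0,0,0,2.6,0,0,-2,0,0,0,2.6,0,0,-1.7,0,0,0,2.6,0,0,0,0,0,0,0.8,0,0,0,0,0,0,0.8,0,0,0,0,0,0,0.8]'

```text
time: 10.45
tcp_pos: [512.5, -338.3, 409.1]
ee_rot: [-0.001, 0.734, 0.679, 0.0]
wrist_force: [-0.7, 4.7, -6.6]
gripper_width: 0.105
gripper_force: 20.1
```

```bash
python3 - <<'E'
from h import *
s=r.read_state();print(s["wrist_force"],s["gripper_width"]*85.4,s["gripper_force"]); go(handle(1.72)+[0,0,6],-4.5)
old=handle(1.72)
for t in np.linspace(1.72,1.43,6)[1:]: n=handle(t); print(((n-old)/10).round(2)); old=n
E
```

```text
[-0.72498179  4.73314492 -6.58256786] 8.983908278217882 20.116682052612305
shift [-0.34 -0.12 -0.09] yaw -4.44 turn -0.06 tilt [-0.0011  0.0024 -1.    ] q6 -0.63 t 10.45
[-0.94  0.07  0.11]
[-0.95  0.07  0.06]
[-0.95  0.07  0.  ]
[-0.95  0.07 -0.05]
[-0.94  0.07 -0.11]
```

Request:
arm_command --targets '[-0.94,0.07,0.11,0,0,0,0.8,-0.95,0.07,0.06,0,0,0,0.8,-0.95,0.07,0,0,0,0,0.8,-0.95,0.07,-0.05,0,0,0,0.8,-0.7,0.05,-0.08,0,0,0,0.8,0,0,0,0,0,0,0.8]'

```text
time: 11.2
tcp_pos: [467.9, -334.9, 411.2]
ee_rot: [0.001, 0.734, 0.679, 0.001]
wrist_force: [2.1, 7.0, 0.0]
gripper_width: 0.105
gripper_force: 20.4
```

Request:
arm_command --targets '[-0.4,0.03,-0.05,0,0,0,0.8,0,0,0,0,0,0,0.8]'

```text
time: 11.45
tcp_pos: [465.4, -334.6, 411.3]
ee_rot: [0.003, 0.734, 0.679, 0.003]
wrist_force: [9.6, 7.0, -2.3]
gripper_width: 0.103
gripper_force: 20.4
```

```bash
python3 - <<'E'
from h import *
go(handle(1.43)+[0,0,6],-4.5)
im,d=r.grab_frame("scene"); cv2.imwrite("pics/s5.png",cv2.resize(im[100:280,300:500],None,fx=3,fy=3))
E
```

```text
shift [-0.35 -0.12 -0.29] yaw -4.41 turn -0.09 tilt [ 8.6e-03 -9.0e-04 -1.0e+00] q6 -0.68 t 11.45
```

View pics/s5.png

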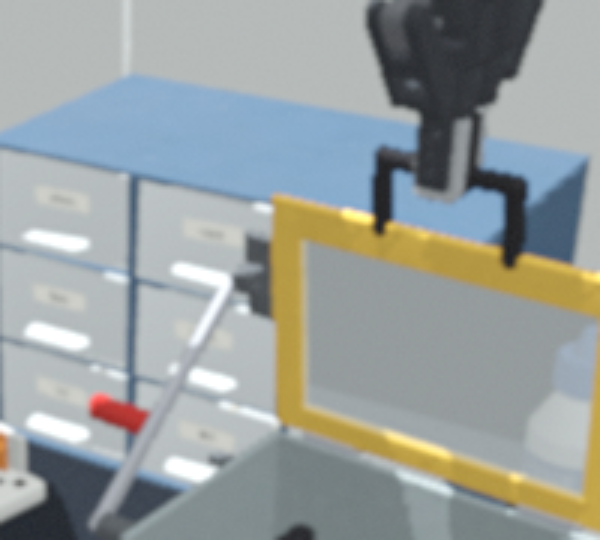

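Stay pin is in the ear's notch and takes load. Release and go over the left pack.

Request:
arm_command --targets '[0.1,0,0,0,0,0,2.6,0,0,0,0,0,0,2.6,0,0,3,0,0,0,2.6,0,0,3,0,0,0,2.6,-1.3,0.76,0,0,0,10,3,-1.3,0.76,0,0,0,10,3,-1.3,0.76,0,0,0,10,3,-1.3,0.76,0,0,0,10,3,-1.3,0.76,0,0,0,10,3,0,0,-4,0,0,10,3,0,0,-4,0,0,10,3,0,0,-4,0,0,10,3]'

```text
time: 13.0
tcp_pos: [399.5, -298.1, 348.8]
ee_rot: [0.001, 0.123, 0.992, -0.001]
wrist_force: [-0.1, -0.1, -0.3]
gripper_width: 0.349
gripper_force: 0.0
```

Request:
arm_command --targets '[0,0,-3,0,0,10,3,0,0,0,0,0,0,3,0,0,0,0,0,0,3]'

```text
time: 13.38
tcp_pos: [400.0, -298.3, 320.6]
ee_rot: [0.001, 0.041, 0.999, -0.001]
wrist_force: [0.5, -0.4, 0.1]
gripper_width: 0.349
gripper_force: 0.0
```

```bash
python3 - <<'E'
from h import *
go(CH(-16,34,64),85.5)
c=cal("wrist"); im,d=r.grab_frame("wrist"); cv2.imwrite("pics/w4.png",im)
for y in(34,-10): print(proj(c,np.array([CH(-16-28,y,76),CH(-16+28,y,76)])))
im,d=r.grab_frame("top"); c=cal("top"); 
for x in dock(im,c):print(x)
m=mask(im,(20,120,120),(35,255,255),(340,120,500,285)); v,u=np.nonzero(m); P=world(c,u,v,d[v,u]); P=P[(P[:,2]>50)&(P[:,2]<300)]; print(P.min(0),P.max(0))
E
```

```text
shift [ -0.03   0.14 -10.16] yaw 85.33 turn 0.17 tilt [ 0.0017 -0.0019 -1.    ] q6 -2.28 t 13.375
[[316.01807985 203.14773293]
 [315.9930463  298.40245273]]
[[233.77058562 203.3913    ]
 [239.62138131 298.58920628]]
(np.int32(26), array([270.7, 214.1]), array([465.7, -77.3]))
(np.int32(28), array([216.5, 249.8]), array([400. ,  25.2]))
(np.int32(41), array([239. , 253.9]), array([391.1, -17. ]))
(np.int32(47), array([261., 258.]), array([382.3, -58.3]))
[ 478.60205809 -294.57438916   96.3814814 ] [ 484.45000199 -244.11366299  213.67589316]
```

View pics/w4.png

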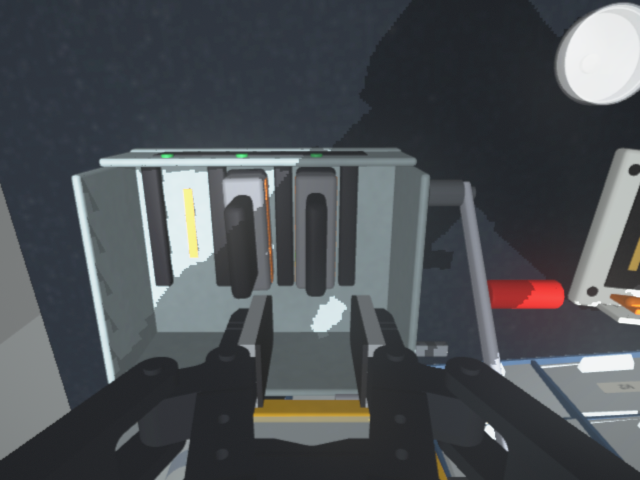

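Rib of the left pack at (316,245), centred between the fingers; flap is standing on the stay. Grasp.

Request:
arm_command --targets '[0,0.1,-4,0,0,0,3,0,0,-4,0,0,0,3,0,0,-2.1,0,0,0,3,0,0,0,0,0,0,1,0,0,0,0,0,0,1,0,0,0,0,0,0,1,0,0,0,0,0,0,1]' --squeeze 60

```text
time: 14.35
tcp_pos: [399.8, -296.8, 218.9]
ee_rot: [0.001, 0.039, 0.999, -0.0]
wrist_force: [-0.2, -0.2, -1.8]
gripper_width: 0.129
gripper_force: 55.9
```

Request:
arm_command --targets '[0,0,1,0,0,0,1,0,0,3,0,0,0,1,0,0,4,0,0,0,1,0,0,4,0,0,0,1,0,0,0,0,0,0,1]'

```text
time: 14.98
tcp_pos: [400.2, -297.1, 341.8]
ee_rot: [0.003, 0.039, 0.999, -0.003]
wrist_force: [0.2, -0.3, -2.7]
gripper_width: 0.128
gripper_force: 56.0
```

```bash
python3 - <<'E'
from h import *
s=r.read_state();print(s["wrist_force"],s["gripper_width"]*85.4,s["gripper_force"])
DK=fr((433.2,-25.5),-13)
for y in(-44,0,44): go(DK(0,y,14+52+40),77)
E
```

```text
[ 0.23604113 -0.30254711 -2.72199301] 10.958606106139408 55.97275972366333
shift [ 2.32 22.87 -8.08] yaw 85.53 turn -8.53 tilt [ 0.0054 -0.0053 -1.    ] q6 -2.29 t 14.975
shift [ 3.3  27.16 -8.08] yaw 85.53 turn -8.53 tilt [ 0.0054 -0.0053 -1.    ] q6 -2.29 t 14.975
shift [ 4.29 31.44 -8.08] yaw 85.53 turn -8.53 tilt [ 0.0054 -0.0053 -1.    ] q6 -2.29 t 14.975
```

Request:
arm_command --targets '[0,0,5,0,0,0,1,0,0,4,0,0,0,1,0.7,5.2,0,0,0,-1.4,1,0.7,5.2,0,0,0,-1.4,1,0.7,5.2,0,0,0,-1.4,1,0.7,5.2,0,0,0,-1.4,1,0.7,5.2,0,0,0,-1.4,1,0.8,5.4,-3,0,0,-1.5,1,0,0,-6,0,0,0,1,0,0,-6,0,0,0,1,0,0,0,0,0,0,1,0,0,0,0,0,0,1]'

```text
time: 16.48
tcp_pos: [443.4, 17.1, 279.6]
ee_rot: [0.001, 0.113, 0.994, 0.0]
wrist_force: [0.4, 0.9, -0.8]
gripper_width: 0.127
gripper_force: 56.3
```

```bash
python3 - <<'E'
from h import *
DK=fr((433.2,-25.5),-13)
go(DK(0,44,14+52),77)
c=cal("wrist"); im,d=r.grab_frame("wrist"); cv2.imwrite("pics/w5.png",im)
for x in dock(im,c,(0,0,640,480)):print(x)
for x in(-42.5,42.5):print([proj(c,DK(x,y,40)).round().tolist() for y in(-44,0,44)])
E
```

```text
shift [-0.03  0.03 -5.86] yaw 77.01 turn -0.01 tilt [ 1.6e-03 -1.0e-04 -1.0e+00] q6 -1.48 t 16.475
(np.int32(100), array([331. , 178.2]), array([404.4,  35.8]))
(np.int32(216), array([304.7, 177.7]), array([401.1,  22.6]))
(np.int32(557), array([230.9, 180.8]), array([394.1, -15. ]))
(np.int32(552), array([147. , 183.4]), array([385.6, -57.9]))
(np.int32(357), array([170.2, 326. ]), array([467.5, -73.3]))
(np.int32(262), array([240.2, 324.3]), array([475.5, -33.4]))
(np.int32(169), array([167.8, 338. ]), array([474.7, -77.2]))
(np.int32(120), array([239.3, 336. ]), array([482.8, -36. ]))
[[141.0, 178.0], [227.0, 178.0], [313.0, 177.0]]
[[160.0, 325.0], [236.0, 325.0], [313.0, 325.0]]
```

View pics/w5.png

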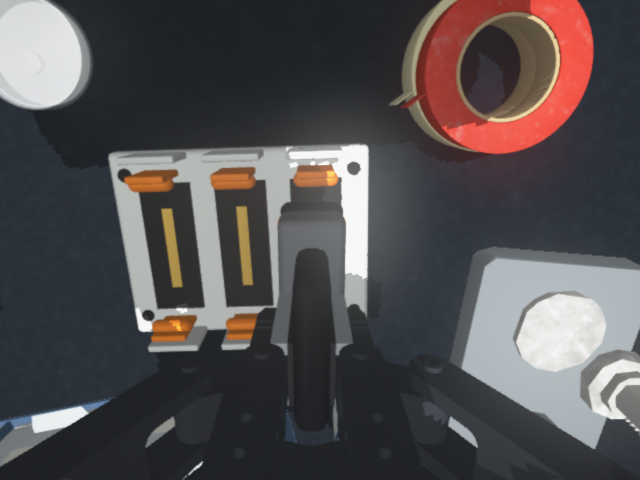

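```bash
python3 - <<'E'
from h import *
c=cal("wrist"); s=r.read_state(); p=s["tcp_pos"]; M=fr(p[:2],-13)
for x in(-38,-41): print(x,[proj(c,M(x,0,p[2]-155-52+z)).round(1).tolist() for z in(0,15,30)])
print(proj(c,M(-28,0,p[2]-155-52+64)),c[1],c[2],c[0])
E
```

```text
-38 [[312.9, 199.3], [313.1, 207.1], [313.3, 216.5]]
-41 [[312.9, 192.6], [313.1, 199.9], [313.3, 208.5]]
[313.96348465 277.7495304 ] 311.1662840656064 238.2640263323732 408.79551375640347
```

Request:
arm_command --targets '[0,0.15,-2.5,0,0,0,1,0,0,-2,0,0,0,1,0,0,-0.3,0,0,0,1,0,0,-0.3,0,0,0,1,0,0,-0.3,0,0,0,1,0,0,0,0,0,0,1]'

```text
time: 17.27
tcp_pos: [443.6, 18.6, 225.9]
ee_rot: [0.002, 0.113, 0.994, 0.0]
wrist_force: [1.7, -0.5, 2.3]
gripper_width: 0.133
gripper_force: 56.6
```

Request:
arm_command --targets '[0,0,-0.25,0,0,0,1,0,0,0,0,0,0,1]'

```text
time: 17.52
tcp_pos: [443.2, 18.7, 221.8]
ee_rot: [0.001, 0.113, 0.994, 0.0]
wrist_force: [4.4, -1.0, -6.3]
gripper_width: 0.132
gripper_force: 55.6
```

Request:
arm_command --targets '[0,0,-0.2,0,0,0,1,0,0,0,0,0,0,1]'

```text
time: 17.77
tcp_pos: [443.4, 18.7, 220.1]
ee_rot: [0.001, 0.113, 0.994, -0.0]
wrist_force: [3.3, -1.2, 2.5]
gripper_width: 0.13
gripper_force: 56.9
```

Request:
arm_command --targets '[0,0,-0.15,0,0,0,1,0,0,0,0,0,0,1]'

```text
time: 18.02
tcp_pos: [443.4, 18.7, 220.0]
ee_rot: [0.002, 0.113, 0.994, -0.0]
wrist_force: [-0.3, -0.7, 21.7]
gripper_width: 0.134
gripper_force: 59.7
```

Request:
arm_command --targets '[0,0,0.15,0,0,0,1,0,0,0,0,0,0,3,0,0,0,0,0,0,3,0,0,4,0,0,0,3,0,0,5,0,0,0,3,0,0,5,0,0,0,3,0,0,4,0,0,0,3,-0.6,-5,0,0,0,1.2,3,-0.6,-5,0,0,0,1.2,3,-0.7,-5,0,0,0,1.2,3,-0.7,-5.2,0,0,0,1.2,3,-0.7,-5.2,0,0,0,1.2,3]'

```text
time: 19.52
tcp_pos: [408.9, -236.5, 399.0]
ee_rot: [-0.001, 0.06, 0.998, 0.001]
wrist_force: [1.1, 0.2, -0.5]
gripper_width: 0.353
gripper_force: 0.0
```

Request:
arm_command --targets '[-0.7,-5.3,0,0,0,1.2,3,-0.7,-5.2,-3,0,0,1.3,3,0,0,-5,0,0,0,3,0,0,0,0,0,0,3,0,0,0,0,0,0,3]'

```text
time: 20.15
tcp_pos: [396.1, -340.0, 320.8]
ee_rot: [0.0, 0.039, 0.999, -0.0]
wrist_force: [1.1, -0.2, 0.2]
gripper_width: 0.353
gripper_force: 0.0
```

```bash
python3 - <<'E'
from h import *
go(CH(-16,-10,64),85.5)
c=cal("wrist"); im,d=r.grab_frame("wrist"); cv2.imwrite("pics/w6.png",im)
s=r.read_state();print(s["gripper_width"])
im,d=r.grab_frame("top"); c=cal("top"); cv2.imwrite("pics/t6.png",im)
for x in dock(im,c):print(x)
# orange lines; dark rib heights in dock
m=(d[190:280,195:300]>0); v,u=np.mgrid[190:280,195:300]; P=world(c,u.ravel(),v.ravel(),d[190:280,195:300].ravel()); k=(P[:,2]>60)&(P[:,2]<100); print("rib in dock",k.sum(),np.median(P[k],0),np.percentile(P[k,2],[50,95]))
E
```

```text
shift [  0.02  -0.07 -10.18] yaw 85.57 turn -0.07 tilt [ 5.e-04 -3.e-04 -1.e+00] q6 -2.35 t 20.15
0.3514730478065702
(np.int32(29), array([225.8, 206.8]), array([482.3,   8.1]))
(np.int32(20), array([248.8, 210. ]), array([474.7, -35.7]))
(np.int32(23), array([270.7, 213.1]), array([467.7, -77.4]))
(np.int32(32), array([215.7, 249.7]), array([400.3,  26.8]))
(np.int32(32), array([239. , 253.3]), array([392.2, -17. ]))
(np.int32(46), array([261. , 257.9]), array([382.4, -58.4]))
rib in dock 246 [440.50720405  17.94669466  75.3755252 ] [75.3755252  78.54657514]
```

View pics/w6.png

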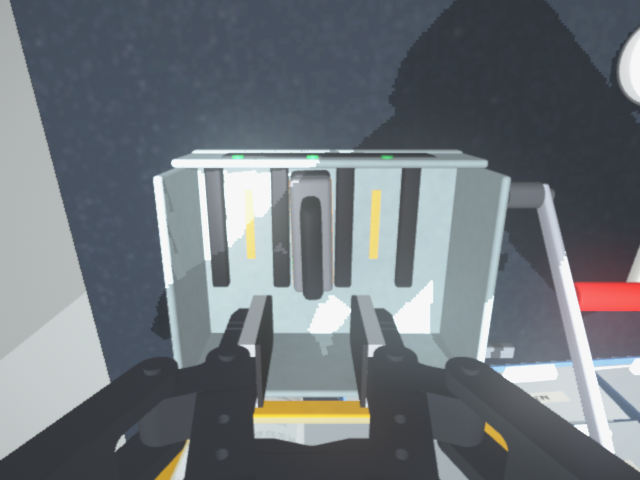

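Middle pack's rib at (312,245), centred; other bays empty. First pack's rib top in the dock is at z≈78, so home.

Request:
arm_command --targets '[0,0,-4,0,0,0,3,0,0,-4,0,0,0,3,0,0,-2.1,0,0,0,3,0,0,0,0,0,0,1,0,0,0,0,0,0,1,0,0,0,0,0,0,1,0,0,0,0,0,0,1,0,0,1,0,0,0,1,0,0,5,0,0,0,1,0,0,5,0,0,0,1,0,0,5,0,0,0,1,0,0,5,0,0,0,1]' --squeeze 60

```text
time: 21.75
tcp_pos: [395.3, -339.8, 431.2]
ee_rot: [0.0, 0.039, 0.999, -0.0]
wrist_force: [0.8, -1.8, -1.3]
gripper_width: 0.13
gripper_force: 55.0
```

```bash
python3 - <<'E'
from h import *
s=r.read_state();print(s["wrist_force"],s["gripper_width"]*85.4,s["gripper_force"])
DK=fr((433.2,-24),-13)
for y in (-44,0): go(DK(0,y,14+52+60),77)
im,d=r.grab_frame("top"); c=cal("top")
for x in dock(im,c):print(x)
E
```

```text
[ 0.8362293  -1.75887968 -1.25502985] 11.074236746232534 55.006163120269775
shift [  2.8   27.29 -15.02] yaw 85.53 turn -8.53 tilt [ 7.e-04 -6.e-04 -1.e+00] q6 -2.35 t 21.75
shift [  3.79  31.58 -15.02] yaw 85.53 turn -8.53 tilt [ 7.e-04 -6.e-04 -1.e+00] q6 -2.35 t 21.75
(np.int32(19), array([226.7, 206.3]), array([483.1,   6.3]))
(np.int32(16), array([248.4, 209.8]), array([475.3, -35. ]))
(np.int32(22), array([270.6, 213. ]), array([467.8, -77.3]))
(np.int32(30), array([215.6, 249.7]), array([400.3,  26.9]))
(np.int32(39), array([238.9, 253.9]), array([391.1, -17. ]))
(np.int32(47), array([261., 258.]), array([382.3, -58.3]))
```

Request:
arm_command --targets '[0.5,4.5,0,0,0,-1.4,1,0.5,4.5,0,0,0,-1.4,1,0.5,4.6,0,0,0,-1.4,1,0.5,4.6,0,0,0,-1.4,1,0.4,4.6,0,0,0,-1.4,1,0.4,4.5,0,0,0,-1.5,1,0,0,-5,0,0,0,1,0,0,-5,0,0,0,1,0,0,-5,0,0,0,1,0,0,0,0,0,0,1,0,0,0,0,0,0,1]'

```text
time: 23.18
tcp_pos: [424.4, -67.5, 280.4]
ee_rot: [0.001, 0.113, 0.994, -0.0]
wrist_force: [0.4, 0.3, -0.5]
gripper_width: 0.131
gripper_force: 55.2
```

```bash
python3 - <<'E'
from h import *
DK=fr((433.2,-24),-13)
go(DK(0,-44,14+52),77)
c=cal("wrist"); im,d=r.grab_frame("wrist"); cv2.imwrite("pics/w7.png",im)
for x in dock(im,c,(0,0,640,480)):print(x)
for x in(-42.5,42.5):print([proj(c,DK(x,y,40)).round().tolist() for y in(-44,0,44)])
E
```

```text
shift [-0.11  0.06 -5.94] yaw 77.03 turn -0.03 tilt [ 2.4e-03 -7.0e-04 -1.0e+00] q6 -1.68 t 23.175
(np.int32(579), array([480.8, 175.5]), array([401.8,  27.1]))
(np.int32(575), array([395.7, 179.6]), array([394. , -16.3]))
(np.int32(573), array([312.8, 181.9]), array([385.5, -58.6]))
(np.int32(318), array([391. , 322.3]), array([475.7, -32.6]))
(np.int32(352), array([466. , 328.3]), array([489.4,   9.4]))
(np.int32(183), array([393.8, 333.8]), array([483.5, -32.3]))
[[314.0, 175.0], [399.0, 175.0], [485.0, 175.0]]
[[313.0, 323.0], [390.0, 323.0], [466.0, 323.0]]
```

Request:
arm_command --targets '[0.1,0,-2.5,0,0,1.5,1,0,0,-2,0,0,0,1,0,0,-0.35,0,0,0,1,0,0,-0.3,0,0,0,1,0,0,-0.3,0,0,0,1,0,0,0,0,0,0,1]'

```text
time: 23.98
tcp_pos: [425.5, -67.5, 226.0]
ee_rot: [0.002, 0.1, 0.995, -0.0]
wrist_force: [1.2, -1.1, 3.1]
gripper_width: 0.129
gripper_force: 55.7
```

Request:
arm_command --targets '[0,0,-0.25,0,0,0,1,0,0,0,0,0,0,1]'

```text
time: 24.22
tcp_pos: [425.2, -67.4, 221.9]
ee_rot: [0.001, 0.1, 0.995, -0.0]
wrist_force: [3.2, -1.1, -4.0]
gripper_width: 0.132
gripper_force: 55.0
```

Request:
arm_command --targets '[0,0,-0.2,0,0,0,1,0,0,0,0,0,0,1]'

```text
time: 24.48
tcp_pos: [425.4, -67.4, 221.0]
ee_rot: [0.002, 0.1, 0.995, -0.0]
wrist_force: [0.1, 0.7, 14.0]
gripper_width: 0.132
gripper_force: 57.5
```

Request:
arm_command --targets '[0,0,-0.1,0,0,0,1,0,0,0,0,0,0,1]'

```text
time: 24.72
tcp_pos: [425.3, -67.4, 220.9]
ee_rot: [0.002, 0.1, 0.995, -0.0]
wrist_force: [-2.0, 0.8, 28.5]
gripper_width: 0.13
gripper_force: 59.8
```

Request:
arm_command --targets '[0,0,0.2,0,0,0,1,0,0,0,0,0,0,3,0,0,0,0,0,0,3,0,0,5,0,0,0,3,0,0,5,0,0,0,3,0,0,5,0,0,0,2.6,0,0,5,0,0,0,2.6,0,0,5,0,0,-10.4,2.6,0.5,-3.8,0,0,0,-10.4,2.6,0.5,-3.8,0,0,0,-10.4,2.6,0.6,-3.8,0,0,0,-10.4,2.6,0.6,-3.8,0,0,0,-10.4,2.6]'

```text
time: 26.22
tcp_pos: [446.6, -220.3, 470.0]
ee_rot: [-0.001, 0.529, 0.849, 0.0]
wrist_force: [1.2, -0.2, -0.4]
gripper_width: 0.31
gripper_force: 0.0
```

Request:
arm_command --targets '[0.6,-3.8,0,0,0,-10.4,2.6,0.6,-3.8,0,0,0,-10.4,2.6,0.6,-3.9,0,0,0,-10.2,2.6,0,0,0,0,0,0,2.6,0,0,0,0,0,0,2.6]'

```text
time: 26.85
tcp_pos: [464.6, -333.8, 469.9]
ee_rot: [-0.001, 0.734, 0.68, 0.0]
wrist_force: [0.0, -0.5, 0.2]
gripper_width: 0.304
gripper_force: 0.0
```

```bash
python3 - <<'E'
from h import *
go(np.array([465.4,-334.6,411.3-155]),-4.5); s=r.read_state();print(s["tcp_pos"])
c=cal("wrist"); im,d=r.grab_frame("wrist"); cv2.imwrite("pics/w8.png",im)
print(proj(c,handle(1.43)),proj(c,np.array([465.4,-334.6,411.3-161])))
# handle bar: depth points near z 247
v,u=np.nonzero((d>0)); P=world(c,u,v,d[v,u]); k=(P[:,2]>238)&(P[:,2]<262)&(v<300); print("bar",k.sum(),P[k].min(0),P[k].max(0),np.median(P[k],0))
im,d=r.grab_frame("top"); c=cal("top"); 
for x in dock(im,c):print(x)
D=d[185:285,190:305];v,u=np.mgrid[185:285,190:305]; P=world(c,u.ravel(),v.ravel(),D.ravel()); k=(P[:,2]>65)&(P[:,2]<110)
for a in (P[k&(P[:,1]>-20)],P[k&(P[:,1]<-30)]): print("rib",len(a),np.median(a,0),np.percentile(a[:,2],[50,95]))
E
```

```text
shift [ 0.08 -0.08 -5.86] yaw -4.38 turn -0.12 tilt [-0.0012  0.0018 -1.    ] q6 -0.68 t 26.85
[ 464.58762449 -333.76240948  469.8966278 ]
[306.64324543 272.13639128] [313.52317177 271.50889851]
bar 2009 [ 463.0284868  -350.03291248  238.1043845 ] [ 477.08920135 -299.26240017  255.61324188] [ 469.77543066 -321.72856305  252.68418583]
(np.int32(31), array([225.8, 206.8]), array([482.3,   8.1]))
(np.int32(24), array([248.6, 210. ]), array([474.8, -35.4]))
(np.int32(39), array([269.9, 213.6]), array([466.7, -75.8]))
(np.int32(35), array([215.6, 249.7]), array([400.2,  26.9]))
(np.int32(35), array([236.9, 253.7]), array([391.5, -13. ]))
rib 226 [440.09365514  18.2089954   75.66410902] [75.66410902 78.73189327]
rib 102 [437.41228264 -70.54205206  76.17170301] [76.17170301 79.36783144]
```

Request:
arm_command --targets '[0.45,-0.1,-2,0,0,0,2.6,0,0,-2,0,0,0,2.6,0,0,-1.8,0,0,0,2.6,0,0,0,0,0,0,0.8,0,0,0,0,0,0,0.8,0,0,0,0,0,0,0.8]' --squeeze 20

```text
time: 27.7
tcp_pos: [469.3, -334.3, 411.8]
ee_rot: [-0.002, 0.734, 0.679, 0.001]
wrist_force: [1.7, 4.2, -11.4]
gripper_width: 0.108
gripper_force: 19.9
```

Request:
arm_command --targets '[0.9,-0.07,0.11,0,0,0,0.8,0.95,-0.07,0.06,0,0,0,0.8,0.95,-0.07,0,0,0,0,0.8,0.95,-0.07,-0.06,0,0,0,0.8,0.4,-0.03,-0.05,0,0,0,0.8,0,0,0,0,0,0,0.8]'

```text
time: 28.45
tcp_pos: [510.9, -337.7, 411.9]
ee_rot: [-0.002, 0.734, 0.679, -0.0]
wrist_force: [-1.6, 5.5, -13.2]
gripper_width: 0.1
gripper_force: 19.4
```

Request:
arm_command --targets '[0,0,-0.2,0,0,0,2.6,0,0,0,0,0,0,2.6,0,0,3,0,0,0,2.6,0,0,3,0,0,0,2.6,-3.1,4.7,0,0,0,0,4,-3.2,4.8,0,0,0,0,4,-3.2,4.8,0,0,0,0,4,0,0,-5,0,0,0,4,0,0,-5,0,0,0,4,0,0,0,0,0,0,4,0,0,0,0,0,0,4]'

```text
time: 29.82
tcp_pos: [416.4, -196.0, 373.5]
ee_rot: [0.002, 0.734, 0.679, 0.0]
wrist_force: [-0.4, 0.6, -0.1]
gripper_width: 0.471
gripper_force: 0.0
```

```bash
python3 - <<'E'
from h import *
go(knob(.687)+[0,3,0],-4.5); s=r.read_state();print(s["tcp_pos"])
c=cal("wrist"); im,d=r.grab_frame("wrist")
m=mask(im,(0,150,90),(6,255,255),(150,50,500,480)); n,l,st,ce=cv2.connectedComponentsWithStats(m)
for i in range(1,n):
    if st[i][4]>100: print(st[i],ce[i],plane(c,*ce[i],114))
print(proj(c,knob(.687)))
im,d=r.grab_frame("scene"); c=cal("scene"); cv2.imwrite("pics/s8.png",im)
m=mask(im,(20,120,120),(35,255,255),(340,80,560,340)); v,u=np.nonzero(m); P=world(c,u,v,d[v,u]); P=P[(P[:,2]>60)&(P[:,2]<300)]
a=P[P[:,2]>200]; b=P[P[:,2]<110]; print("flap top/bottom x",np.median(a,0),np.median(b,0))
E
```

```text
shift [ -0.03   0.12 -10.86] yaw -4.49 turn -0.01 tilt [ 0.0033 -0.0025 -1.    ] q6 -0.53 t 29.825
[ 416.39395476 -195.99446805  373.52686379]
[ 299  220   23   56 1191] [309.91351805 246.66498741] [ 416.49813627 -198.05301518  114.        ]
[309.14372269 244.17703251]
flap top/bottom x [ 502.96535624 -349.62070495  207.85420994] [ 485.40855135 -351.48604173   95.055507  ]
```

Request:
arm_command --targets '[0,0.15,-4,0,0,0,4,0,0,-4,0,0,0,4,0,0,-2.9,0,0,0,4,0,0,0,0,0,0,1.2,0,0,0,0,0,0,1.2,0,0,0,0,0,0,1.2,0,0,0,0,0,0,1.2]'

```text
time: 30.8
tcp_pos: [416.2, -194.1, 263.3]
ee_rot: [0.002, 0.734, 0.679, 0.0]
wrist_force: [2.3, -1.8, -0.5]
gripper_width: 0.162
gripper_force: 20.3
```

Request:
arm_command --targets '[0.53,-0.04,-0.78,0,0,0,1.2,0.39,-0.03,-0.86,0,0,0,1.2,0.24,-0.02,-0.91,0,0,0,1.2,0.08,-0.01,-0.94,0,0,0,1.2,0,0,-0.2,0,0,0,1.2,0,0,0,0,0,0,1.2]'

```text
time: 31.55
tcp_pos: [428.7, -195.1, 224.9]
ee_rot: [0.001, 0.734, 0.679, 0.0]
wrist_force: [5.1, -1.9, 0.5]
gripper_width: 0.148
gripper_force: 22.2
```

Request:
arm_command --targets '[0,0,-0.3,0,0,0,1.2,0,0,0,0,0,0,1.2]'

```text
time: 31.8
tcp_pos: [428.7, -195.1, 223.2]
ee_rot: [0.001, 0.734, 0.679, 0.0]
wrist_force: [2.2, -0.3, 12.0]
gripper_width: 0.153
gripper_force: 23.2
```

Request:
arm_command --targets '[0,0,-0.3,0,0,0,1.2,0,0,0,0,0,0,1.2]'

```text
time: 32.05
tcp_pos: [428.7, -195.2, 220.9]
ee_rot: [0.002, 0.734, 0.679, 0.0]
wrist_force: [-0.3, -0.4, 20.1]
gripper_width: 0.152
gripper_force: 24.6
```

Request:
arm_command --targets '[0,0,0.4,0,0,0,4,0,0,0,0,0,0,4,0,0,4,0,0,0,4,0,0,5,0,0,0,4,0,0,5,0,0,0,3,0,0,5,0,0,0,2.6,0,0,5.3,0,0,0,2.6,2.8,-4.8,0,0,0,0,2.6,2.8,-4.8,0,0,0,0,2.6,2.8,-4.7,0,0,0,0,2.6,0,0,0,0,0,0,2.6,0,0,0,0,0,0,2.6]'

```text
time: 33.55
tcp_pos: [512.0, -337.6, 464.9]
ee_rot: [-0.002, 0.734, 0.679, -0.0]
wrist_force: [-0.2, -0.7, -0.0]
gripper_width: 0.302
gripper_force: 0.0
```

```bash
python3 - <<'E'
from h import *
go(np.array([512.3,-338.3,409-155]),-4.5)
c=cal("wrist"); im,d=r.grab_frame("wrist"); cv2.imwrite("pics/w9.png",im)
v,u=np.nonzero((d>0)); P=world(c,u,v,d[v,u]); k=(P[:,2]>238)&(P[:,2]<262)&(v<300); print("bar",k.sum(),P[k].min(0),P[k].max(0),np.median(P[k],0))
for n,roi in(("wrist",(60,0,320,200)),("top",(310,190,352,260)),("scene",(320,200,380,300))):
    if n!="wrist": im,d=r.grab_frame(n); c=cal(n)
    m=mask(im,(0,150,90),(6,255,255),roi); v,u=np.nonzero(m); dd=d[v,u]; P=world(c,u,v,dd)[dd>0]; print(n,len(P),np.median(P,0) if len(P) else "", u.mean() if len(u) else 0, v.mean() if len(u) else 0, proj(c,knob(0)))
E
```

```text
shift [ 0.03 -0.07 -5.59] yaw -4.47 turn -0.03 tilt [-0.0022  0.0023 -1.    ] q6 -0.63 t 33.55
bar 2056 [ 506.76049349 -352.00210872  238.1085835 ] [ 519.93622701 -302.60820078  254.11486126] [ 513.64514967 -324.40858883  251.22149859]
wrist 781 [ 430.59768283 -199.98065749   81.23317879] 194.98216560509553 38.3312101910828 [194.45154721  37.82929355]
top 0  0 0 [335.77576585 228.28021438]
scene 100 [ 423.52311754 -199.24864856   79.18477657] 342.88 254.48 [344.1446472  255.20848315]
```

Request:
arm_command --targets '[0.1,-0.05,-2,0,0,0,2.6,0,0,-2,0,0,0,2.6,0,0,-1.6,0,0,0,2.6,0,0,0,0,0,0,0.8,0,0,0,0,0,0,0.8,0,0,0,0,0,0,0.8]'

```text
time: 34.45
tcp_pos: [512.9, -337.6, 409.9]
ee_rot: [-0.001, 0.734, 0.679, 0.0]
wrist_force: [-1.4, 4.4, -7.7]
gripper_width: 0.099
gripper_force: 20.0
```

Request:
arm_command --targets '[-1.75,0.14,0.17,0,0,0,0.8,-1.76,0.14,-0.02,0,0,0,0.8,-1.74,0.14,-0.21,0,0,0,0.8,-1.71,0.13,-0.4,0,0,0,0.8,-1.66,0.13,-0.58,0,0,0,0.8,-1.59,0.12,-0.75,0,0,0,0.8,-1.5,0.12,-0.92,0,0,0,0.8,-1.39,0.11,-1.08,0,0,0,0.8]'

```text
time: 35.45
tcp_pos: [381.7, -327.4, 374.2]
ee_rot: [0.001, 0.734, 0.679, 0.0]
wrist_force: [-0.8, 5.6, 2.1]
gripper_width: 0.105
gripper_force: 21.3
```

```bash
python3 - <<'E'
from h import *
go(handle(.86)+[2,0,6],-4.5); s=r.read_state();print(s["wrist_force"],s["gripper_width"]*85)
E
```

```text
shift [-0.16 -0.19 -0.39] yaw -4.46 turn -0.04 tilt [ 0.0021 -0.0011 -1.    ] q6 -0.78 t 35.45
[-0.84272683  5.56775207  2.1448804 ] 8.945353856002733
```

Request:
arm_command --targets '[-1.27,0.1,-1.22,0,0,0,0.8,-1.13,0.09,-1.35,0,0,0,0.8,-0.98,0.08,-1.46,0,0,0,0.8,-0.82,0.06,-1.56,0,0,0,0.8,-0.65,0.05,-1.64,0,0,0,0.8,-0.47,0.04,-1.7,0,0,0,0.8,-0.28,0.02,-1.74,0,0,0,0.8,-0.09,0.01,-1.6,0,0,0,0.8,0,0,0,0,0,0,0.8]'

```text
time: 36.58
tcp_pos: [323.2, -323.1, 249.0]
ee_rot: [-0.003, 0.734, 0.679, -0.001]
wrist_force: [-15.3, 2.3, -0.5]
gripper_width: 0.105
gripper_force: 23.2
```

Request:
arm_command --targets '[-0.1,0,-0.2,0,0,0,0.8,0,0,-0.1,0,0,0,0.8,0,0,0,0,0,0,0.8]'

```text
time: 36.95
tcp_pos: [322.8, -323.0, 246.9]
ee_rot: [-0.002, 0.734, 0.679, -0.001]
wrist_force: [-12.1, 2.9, -0.6]
gripper_width: 0.106
gripper_force: 23.1
```

Request:
arm_command --targets '[0,0,0,0,0,0,2.4,0,0,0,0,0,0,2.4,0,0,3,0,0,0,2.4,0,0,4,0,0,0,2.4,-1,-3,5,0,0,0,2.4,-1,-3,5,0,0,0,2.4,-1,-4,2,0,0,0,2.4,-2,-4,0,0,0,0,2.4,-2,-4,0,0,0,0,2.4,0,0,0,0,0,0,2.4]'

```text
time: 38.2
tcp_pos: [252.8, -505.8, 436.8]
ee_rot: [0.001, 0.735, 0.678, -0.001]
wrist_force: [-0.3, -0.4, 0.8]
gripper_width: 0.28
gripper_force: 0.0
```

```bash
python3 - <<'E'
from h import *
im,d=r.grab_frame("top"); c=cal("top")
m=mask(im,(20,120,120),(35,255,255),(340,180,480,285)); v,u=np.nonzero(m); P=world(c,u,v,d[v,u]); print(np.percentile(P[:,2],[5,50,95]))
D=d[185:285,190:305];v,u=np.mgrid[185:285,190:305]; P=world(c,u.ravel(),v.ravel(),D.ravel()); k=(P[:,2]>65)&(P[:,2]<110)
for a in (P[k&(P[:,1]>-20)],P[k&(P[:,1]<-30)]): print("rib",len(a),np.median(a,0),np.percentile(a[:,2],[50,95]))
s,_=r.grab_frame("scene"); cv2.imwrite("pics/end.png",np.hstack([cv2.resize(im[170:300,190:480],(400,180)),cv2.resize(s[190:370,200:520],(320,180))]))
print(r.read_state()["time"])
E
```

```text
[86.43596905 89.71353548 92.12250605]
rib 229 [425.49659355  22.06482445  75.96250662] [75.96250662 78.4790235 ]
rib 206 [410.43465518 -63.38843555  75.89067821] [75.89067821 78.80822177]
38.3
```

View pics/end.png

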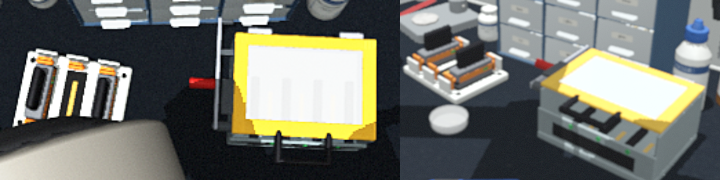

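Flap shut, stay folded, both packs sit flat in the dock's outer bays, arm clear.

```bash
python3 -c "
from plant import r
print(r.close_job())"
```

```text
the job is handed in; nothing more can be done
None
```

The job is handed in at about 38 s: both packs present are snapped home in the dock's outer bays, the stay is folded and the flap is shut; the hand-in gave no verdict.

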